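Wedge the rocking shelf stand

TASK

The small plywood stand with two tins on it rocks because its near left foot is too short. Without gripping or lifting anything, push the orange wedge along the table with the fingertips, thin end first, under that foot until the stand no longer rocks but still stands level; then press down firmly (about 10 N) with the fingertips on the yellow dot above that foot to check that it no longer dips (push the wedge further if it does), and take the hand away. The stand stays in its place, the tins stay standing on it, and the marker and calculator are left alone.

Things in the scene. Friction and masses are not known exactly. Their poses are not given: they have to be found in the camera images.
- riser: Loose plywood stand, 1 kg: top 200 x 170 x 12 mm (x, y, z), upper face 70 mm above the table; dark legs, rails down to 44 mm. Origin at table height under its centre; x away from the robot, y left. Feet at x = +-85, y = +-70 mm. It rests level on three feet, the near left one (-85, +70) hanging clear; 2 to 3 N down on that corner rocks it until that foot meets the table.
- short_foot (a point): Centre of the ball (radius 12 mm) ending the short near left foot, which hangs 5 to 9 mm above the table, different each time. The wedge slides with under 1 N until it is tight under the foot, then pushing suddenly takes 5 to 9 N; each 5.5 mm further lifts the corner 1 mm, tilts the stand or shoves it along.
- press_spot (a point): Yellow dot, 22 mm across, on the upper face of the stand, 70 mm above the table, straight above the short foot: where to press.
- wedge: Loose smooth orange plastic wedge, 0.12 kg, flat on the table before the short foot: 110 mm long (x), 56 mm wide (y). Origin at the centre of its underside; thin end (2 mm) at x = +55 mm, pointing roughly at the foot; flat upright back face (22 mm high, 48 mm wide) at x = -55 mm. Upper face a plain slope, 12 mm high in the middle.
- wedge_face (a point): Middle of the wedge's sloping upper face, 12 mm above its underside; x points down the slope to the thin end, y across the wedge, z square out of the slope. The foot touches the slope when the centre of its ball is 12 mm from it along z.
- tin_a: Food tin, 75 mm across, 110 mm high, about 0.45 kg, standing loose on the far right part of the stand. Origin at the centre of its underside.
- tin_b: Food tin, 75 mm across, 110 mm high, about 0.45 kg, standing loose on the near right part of the stand, centred about 110 mm from the yellow dot. Origin at the centre of its underside.
- marker: Loose red and white felt marker, 17 x 134 x 18 mm, lying along its y. Origin at the centre of its underside. A bystander.
- calc: Loose pocket calculator, 114 x 68 x 15 mm. Origin at the centre of its underside. A bystander.

How it is judged:
By the outcome, as a careful person would: the job done as asked, in the order asked, and still so for the second after the job is handed in, with the robot touching nothing.
It also fails if it takes over 64 s, if anything falls off the work surface, if the arm or the gripper's body presses on something with over 40 N, if the wrist force passes 120 N, or if a joint passes its speed limit or range.

ROBOT

A 6-joint arm with a two-finger parallel gripper is mounted at the origin on a cart in front of the work surface, level with it; the furniture and walls round the work are solid. World frame = base frame: x ahead of the robot, y to its left, z up, the work surface at z = 0. Lengths are in m, angles in rad, forces in N, time in s.
With the tool pointing down it reaches from about 0.4 to 0.925 m from the base axis. Payload 3.4 kg.
Tool frame: the origin (TCP) lies midway between the tips of the shut fingers; the grasp point (between the pads) lies 19 mm behind it (ctrl.grip_depth is the distance from the TCP to the grasp point, in m); z points along the fingers, y is the line along which they close (so a half turn about z gives the same grasp; the last joint's range is limited). The gripper opens to 85 mm and grips with 20 to 120 N. Pads are 22 mm wide; open, the fingers measure 114 mm over their backs; the gripper's body (76 mm by 85 mm) begins 54 mm behind the grasp point. The pads swing forward as they close: fully open they stand 13 mm farther back than shut.
Start: joints at [-1.21, 0.307, 1.506, -0, 1.328, -0.073], TCP at [0.242, -0.522, 0.231] pointing down, gripper open.
Joint ranges: [-3.12, 3.12], [-1.05, 2.28], [0.14, 2.33], [-1.42, 4.57], [0.1, 2.73], [-2.68, 2.68]. Speed limits (rad/s): [2.57, 2.57, 3.14, 3.14, 3.14, 3.14].

INTERFACE

Orientations are given as a unit quaternion [w, x, y, z].
In Python, from workcell import ctrl gives the robot as it stands.
- The arm moves only by the shell command python3 -m crank 'ROWS' [FORCE]. ROWS is JSON, a list of rows, each a list of 5 numbers: the finger opening in mm, from 0 to 85.4, then the shift along the tool's x, y, z normalised to -1 to 1, where 1 is 25 cm, then the turn about the tool's z normalised to -1 to 1, where 1 is 0.5 rad. A call has 1 to 8 rows; each row is the pose to reach, as a shift and turn from the pose commanded when the call began, along the tool's axes at that moment; what a row does not reach only later rows make up. A row lasts 1/8 s, in which the tool goes at most 62.5 mm and 10.7 degrees, less where a joint would pass 70% of its speed; a pose out of reach is approached as far as the arm can. A call with a number of a shift or a turn outside -1 to 1 is refused whole. A call with a gripper value outside its range is refused whole. The fingers move at their own pace and stop on an object; FORCE is the grip in N (left out, the last holds). Time passes only in rows, so rows that repeat a pose let the fingers close. It gives the time, the measured TCP pose, the force, the opening and the grip force at its end, in the units of the state.
- ctrl.get_obs(): the state, without advancing time (a new reading comes with each control period).
- ctrl.capture(name): name is "scene" or "side" or "wrist"; returns the picture (420x560x3 uint8, blue, green, red); there is no depth.
- ctrl.camera_info(name): a dict with "fov_y" (degrees; the focal length in pixels is half the picture's height over the tangent of half this angle, whatever the lens; pixels are square), "cx", "cy" (the principal point, pixels), "distortion" ([k1, k2, p1, p2, k3] as OpenCV has them; the pictures are not rectified), "R" (3x3) and "t" (3): a world point X has camera coordinates R X + t. Camera axes: x right, y down, z forward; pixel columns grow to the right and rows downward; lengths in m; the calibration is good to about 2 mm. A picture is of the moment at which its call begins: read the wrist's pose just before it. camera_info takes no time and is no camera call; for the wrist camera it gives the pose at the moment of the call.
- ctrl.sign_off(): hands the job in; it is judged then, once.
The state is a dict: "t": time; "qpos": joint angles; "joint_velocities": joint speeds; "joint_torque": joint torques, N m; "eef_pos": TCP position; "tool_rot": TCP orientation; "wrist_force": force on the tool from outside, world axes, zero at the start; "torque": the same for the moment, N m; "gripper_width": finger opening in m; "grasp_force": force on a finger pad.
Only numpy, scipy, OpenCV 4.12 (cv2) and the standard library are available. Lean on these libraries where they do the work, as an engineer would, in place of code of your own. Each camera call takes 0.05 s, during which the arm holds its last target. There are 200 camera calls.

## Working session

There is one attempt and no reset: what is moved stays moved. The work goes in short steps, Python scripts to look and compute and a shell command to move; the robot and the scene stay as the last step left them, time stands still between calls to the robot, and variables do not carry over. Pictures are saved under pics/ and viewed, at most 10 in all, crops included, and the job is handed in when it is done.

```bash
ls; mkdir -p pics
python3 - <<'E'
from workcell import ctrl
import cv2, json
for n in ("scene","side"):
    cv2.imwrite(f"pics/{n}0.png",ctrl.capture(n))
    print(n,ctrl.camera_info(n))
o=ctrl.get_obs();print(o)
E
```

```text
pics
scene {'fov_y': 50.25788488389368, 'cx': 285.2940500085996, 'cy': 202.50013318345876, 'distortion': array([0.02992115, 0.        , 0.        , 0.        , 0.        ]), 'R': array([[-0.8816495 , -0.47174709, -0.01220042],
       [-0.35174968,  0.67418151, -0.64942394],
       [ 0.31458915, -0.56827279, -0.76032868]]), 't': array([0.55169993, 0.18481678, 0.9391887 ])}
side {'fov_y': 50.34337309813084, 'cx': 273.800346937234, 'cy': 215.7303709933632, 'distortion': array([-0.12633446,  0.        ,  0.        ,  0.        ,  0.        ]), 'R': array([[ 0.9201723 , -0.39124261, -0.01456545],
       [-0.33092267, -0.75734646, -0.56295339],
       [ 0.20922026,  0.52283416, -0.82636029]]), 't': array([-0.52254003,  0.32535297,  0.84530245])}
{'t': 0.1, 'qpos': array([-1.20949170e+00,  3.07476195e-01,  1.50755798e+00, -6.44940579e-06,
        1.32840166e+00, -7.35278167e-02]), 'joint_velocities': array([-1.84168712e-03, -4.82718887e-04, -3.05133453e-03,  3.69984507e-04,
       -3.53370743e-05, -6.98519962e-04]), 'joint_torque': array([-2.22586268e-04, -4.58528030e+01, -2.52608389e+01, -1.71377751e-04,
        5.55216873e-03,  1.67742236e-06]), 'eef_pos': array([ 0.24195918, -0.52091202,  0.23048001]), 'tool_rot': array([-9.11618407e-04,  9.76457465e-01,  2.15708064e-01, -1.35246530e-04]), 'wrist_force': array([ 0.16220363, -0.11110274,  0.90865208]), 'torque': array([-0.00280749,  0.05184042, -0.00331628]), 'grasp_force': 0.0, 'gripper_width': 0.08525190802807443}
```

View pics/scene0.png

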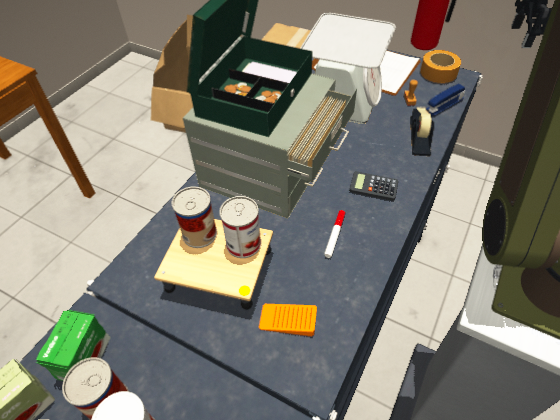

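View pics/side0.png

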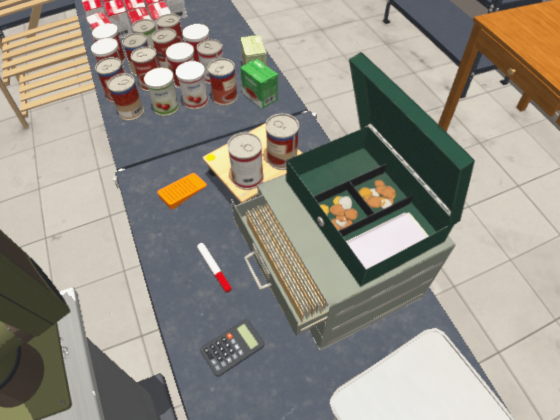

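The scene view shows the yellow dot at about (244,291), the wedge at about (288,319) with its thin end to the left towards the foot, and the stand with both tins. In the side view the dot is at about (211,157) and the wedge at about (182,190). Next I measure them by mask and ray.

```bash
cat > h.py <<'E'
from workcell import ctrl
import cv2, numpy as np
np.set_printoptions(precision=4,suppress=True)
def K(i): 
    f=210/np.tan(np.radians(i["fov_y"]/2)); return np.array([[f,0,i["cx"]],[0,f,i["cy"]],[0,0,1]])
def ray(i,p):
    p=np.asarray(p,float).reshape(-1,1,2)
    n=cv2.undistortPoints(p,K(i),np.array(i["distortion"]))[:,0]
    d=np.c_[n,np.ones(len(n))]@i["R"]; return -i["R"].T@i["t"],d
def onz(i,p,z):
    c,d=ray(i,p); return c+d*((np.asarray(z)-c[2])/d[:,2])[:,None]
def proj(i,X):
    return cv2.projectPoints(np.asarray(X,float).reshape(-1,1,3),cv2.Rodrigues(i["R"])[0],i["t"],K(i),np.array(i["distortion"]))[0][:,0]
def mask(im,lo,hi):
    return cv2.inRange(cv2.cvtColor(im,cv2.COLOR_BGR2HSV),lo,hi)
def big(m,box=None):
    if box: 
        k=np.zeros_like(m); x0,y0,x1,y1=box; k[y0:y1,x0:x1]=m[y0:y1,x0:x1]; m=k
    return max(cv2.findContours(m,cv2.RETR_EXTERNAL,cv2.CHAIN_APPROX_NONE)[0],key=cv2.contourArea)
def cen(c): M=cv2.moments(c); return [M["m10"]/M["m00"],M["m01"]/M["m00"]]
B={"scene":(150,210,330,345),"side":(150,110,300,215)}
def two(ia,pa,ib,pb):
    c1,d1=ray(ia,pa);c2,d2=ray(ib,pb);d1=d1[0];d2=d2[0]
    s=np.linalg.lstsq(np.c_[d1,-d2],c2-c1,rcond=None)[0]
    a=c1+s[0]*d1;b=c2+s[1]*d2; return (a+b)/2,np.linalg.norm(a-b)
E
python3 - <<'E'
from h import *
D={}
for n in ("scene","side"):
    im=cv2.imread(f"pics/{n}0.png");i=ctrl.camera_info(n)
    y=big(mask(im,(26,180,150),(34,255,255)),B[n]); D[n]=(i,cen(y))
    print(n,"dot",cen(y),cv2.contourArea(y),onz(i,cen(y),[.07]))
    o=big(mask(im,(8,180,80),(22,255,255)),B[n])
    h=cv2.convexHull(o); q=cv2.approxPolyDP(h,3,True)[:,0]
    print("wedge area",cv2.contourArea(o)); 
    for p in q: print(p,onz(i,p,[.0])[0][:2],onz(i,p,[.022])[0][:2])
    x0,y0,x1,y1=B[n]
    cv2.imwrite(f"pics/{n}c.png",cv2.resize(im[y0-20:y1+10,x0-20:x1+20],None,fx=3.5,fy=3.5,interpolation=cv2.INTER_CUBIC))
print(two(*D["scene"],*D["side"]))
E
```

```text
scene dot [244.1027397260274, 290.2579908675799] 73.0 [[0.5401 0.3276 0.07  ]]
wedge area 1498.5
[316 307] [0.4147 0.2607] [0.4106 0.2714]
[312 335] [0.3957 0.3187] [0.392  0.3279]
[259 327] [0.4963 0.353 ] [0.4901 0.3613]
[265 303] [0.512  0.3017] [0.5053 0.3114]
side dot [210.27683615819208, 157.1638418079096] 29.5 [[0.5417 0.3272 0.07  ]]
wedge area 822.5
[205 183] [0.5136 0.3136] [0.5111 0.2956]
[173 208] [0.4181 0.2716] [0.418  0.2547]
[158 193] [0.3958 0.3313] [0.3962 0.3129]
[192 173] [0.493  0.3584] [0.491  0.3393]
(array([0.5411, 0.3274, 0.0695]), np.float64(0.0014642406859747483))
```

View pics/scenec.png

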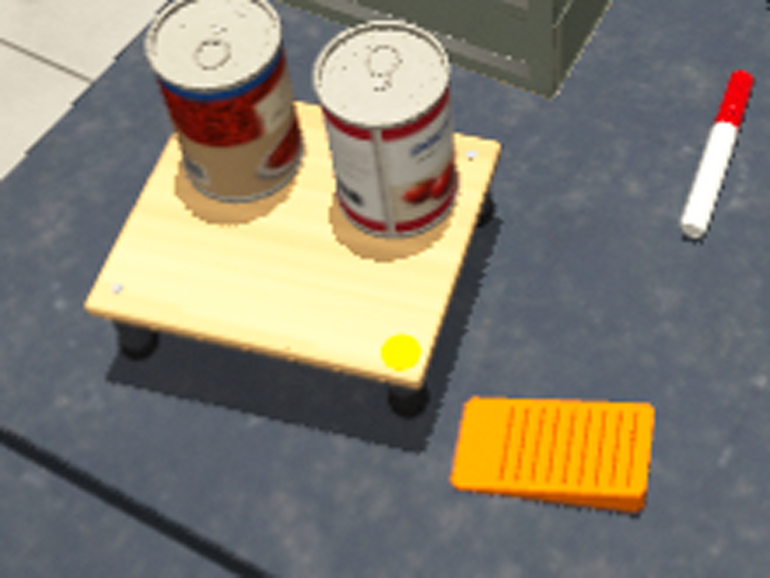

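The crop shows the wedge clearly at yaw about 20°, with its thin end to the lower left. The dot sits at the stand's near-left corner with the dark ball foot under it. I'll get the stand's yaw and the wrist camera's mount next.

```bash
cat >> h.py <<'E'
from scipy.spatial.transform import Rotation as Rot
def pose():
    o=ctrl.get_obs(); R=Rot.from_quat(np.roll(o["tool_rot"],-1)).as_matrix(); return o,np.array(o["eef_pos"]),R
def shift(target,fr=None):
    o,p,R=pose(); p=p if fr is None else np.array(fr)
    return R.T@(np.array(target)-p)/0.25
E
python3 - <<'E'
from h import *
i=ctrl.camera_info("scene")
q=onz(i,[[250,299.4],[272.9,231.4],[155.7,278]],[.07]*3);print(q)
for a,b in((1,0),(0,2)):
    d=q[b]-q[a];print(np.linalg.norm(d),np.degrees(np.arctan2(d[1],d[0])))
w=ctrl.camera_info("wrist");o,p,R=pose()
c=-w["R"].T@w["t"];print("cam in tool",R.T@(c-p),"axes in tool (rows x,y,z)\n",w["R"]@R,w["fov_y"],"toolx yaw",np.degrees(np.arctan2(R[1,0],R[0,0])))
print(shift([.45,-.25,.25]))
E
```

```text
[[0.5198 0.3391 0.07  ]
 [0.56   0.1775 0.07  ]
 [0.7098 0.3855 0.07  ]]
0.1665507436742548 103.958988683092
0.19554877072638308 13.729639037810653
cam in tool [ 0.0664  0.0009 -0.1428] axes in tool (rows x,y,z)
 [[-0.0007  1.      0.0001]
 [-0.9654 -0.0006 -0.2608]
 [-0.2608 -0.0003  0.9654]] 63.71333781469493 toolx yaw 24.914146298270207
[ 1.2112 -0.6324 -0.0768]
```

```bash
python3 -m crank '[[18,1,-0.6,0,0],[18,1,-0.6,0,0],[18,1,-0.6,0,0],[18,1,-0.6,0,0],[18,1,-0.6,0,0],[18,1,-0.6,0,0]]'
python3 -m crank '[[18,0.75,-1,0,0],[18,0.75,-1,0,0],[18,0.75,-1,0,0],[18,0.75,-1,0,0],[18,0.75,-1,0,0],[18,0.75,-1,0,0]]'
python3 -m crank '[[18,0.15,-0.99,0.12,0],[18,0.15,-0.99,0.12,0],[18,0.15,-0.99,0.12,0],[18,0.15,-0.99,0.12,0],[18,0.15,-0.99,0.12,0],[18,0.15,-0.99,0.12,0]]'
python3 - <<'E'
from h import *
o,p,R=pose();i=ctrl.camera_info("wrist");im=ctrl.capture("wrist");cv2.imwrite("pics/w1.png",im)
print(o["t"],p,o["gripper_width"],o["wrist_force"])
y=big(mask(im,(26,180,150),(34,255,255)));print("dot",cen(y),onz(i,cen(y),[.07]))
h=cv2.convexHull(big(mask(im,(8,180,80),(22,255,255))))
for q in cv2.approxPolyDP(h,6,True)[:,0]: print(q,onz(i,q,[.0])[0][:2],onz(i,q,[.022])[0][:2])
E
```

```text
t: 0.85
eef_pos: [0.4067, -0.2775, 0.231]
tool_rot: [-0.001, 0.976, 0.218, -0.0]
wrist_force: [0.2, -1.3, -0.6]
gripper_width: 0.018
grasp_force: 0.0
t: 1.6
eef_pos: [0.4711, 0.0285, 0.2311]
tool_rot: [-0.0, 0.976, 0.219, 0.0]
wrist_force: [-0.5, -0.0, 0.0]
gripper_width: 0.0181
grasp_force: 0.0
t: 2.35
eef_pos: [0.4008, 0.2643, 0.201]
tool_rot: [0.001, 0.976, 0.216, -0.0]
wrist_force: [-0.2, -0.1, -0.6]
gripper_width: 0.0179
grasp_force: 0.0
2.35 [0.4008 0.2643 0.201 ] 0.01793904946602178 [-0.2296 -0.1449 -0.6395]
dot [267.1957236842105, 144.2702850877193] [[0.4419 0.2892 0.07  ]]
[227 124] [0.4381 0.3325] [0.4396 0.3299]
[276 128] [0.4549 0.2872] [0.4553 0.2875]
[277 174] [0.4139 0.2671] [0.417  0.2686]
[222 173] [0.3912 0.3185] [0.3957 0.3167]
```

View pics/w1.png

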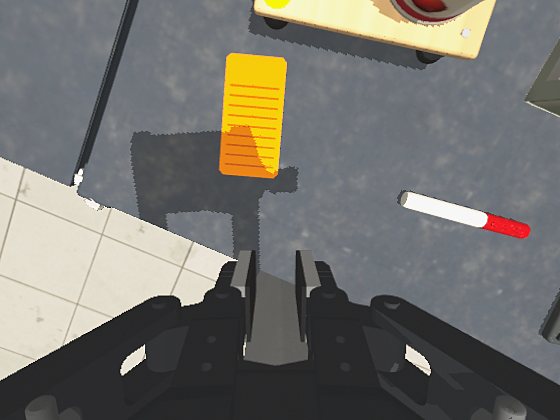

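The wrist view shows the whole wedge at columns 220–287, rows 53–178. Its sunlit part is yellower, so that part was misread as the dot. The dot is cut off at the top edge at (278,0), and the stand's near feet are at about (275,20) and (430,57). I'll re-measure the wedge with a wider mask.

Run:
```python
from h import *
i=ctrl.camera_info("wrist");im=cv2.imread("pics/w1.png")
c=big(mask(im,(8,180,80),(32,255,255)),(200,40,310,200)); print(cv2.minAreaRect(c))
P=cv2.boxPoints(cv2.minAreaRect(c)).astype(float)
h=cv2.convexHull(c)
for q in cv2.approxPolyDP(h,5,True)[:,0]: print(q,onz(i,q,[.002])[0][:2],onz(i,q,[.022])[0][:2])
# row-wise edges: fit left and right sides
pts=c[:,0]; m=lambda r:(pts[pts[:,1]==r][:,0].min(),pts[pts[:,1]==r][:,0].max())
for r in (60,70,100,140,168): 
    l,rr=m(r); z=.002+.020*(r-54)/(176-54); A=onz(i,[[l-.5,r],[rr+.5,r]],[z,z]);print(r,l,rr,A[:,:2].mean(0),np.linalg.norm(A[0]-A[1]))
for r,z in((54,.002),(177,.022)):
    print(r,onz(i,[[257 if r<100 else 249,r]],[z]))
```

```text
((251.91583251953125, 115.37155151367188), (59.80373764038086, 121.11603546142578), 4.635463714599609)
[232  53] [0.4992 0.3521] [0.497  0.3485]
[286  63] [0.5125 0.303 ] [0.5096 0.3023]
[273 177] [0.41   0.2693] [0.413  0.2705]
[219 169] [0.3945 0.3223] [0.3984 0.3205]
60 227 284 [0.5028 0.3298] 0.053882009926488644
70 226 285 [0.4948 0.3262] 0.05589090090529407
100 224 283 [0.4697 0.3168] 0.05634738650042918
140 221 279 [0.4351 0.3048] 0.05601706065872925
168 220 277 [0.4109 0.2954] 0.055495654682031124
54 [[0.5082 0.3307 0.002 ]]
177 [[0.4034 0.2915 0.022 ]]
```

```bash
python3 -m crank '[[18,-0.04,-0.156,0.4,0.51],[18,-0.04,-0.156,0.4,0.51],[18,-0.04,-0.156,0.4,0.51],[18,-0.04,-0.156,0.4,0.51]]'
python3 - <<'E'
from h import *
o,p,R=pose();print(p,np.degrees(np.arctan2(R[1,0],R[0,0])),shift([.3753,.2954,.006]),o["wrist_force"])
E
```

```text
t: 2.9
eef_pos: [0.3767, 0.2962, 0.1025]
tool_rot: [-0.0, 0.996, 0.089, 0.001]
wrist_force: [0.8, -0.4, 0.8]
gripper_width: 0.0184
grasp_force: 0.0
[0.3767 0.2962 0.1025] 10.267440010623007 [-0.0069  0.0021  0.386 ] [ 0.8362 -0.4484  0.7821]
```

```bash
python3 -m crank '[[18,-0.007,0,0.2,0],[18,-0.007,0,0.34,0],[18,-0.007,0,0.385,0],[18,-0.007,0,0.385,0]]'
python3 -m crank '[[18,0.02,0,0,0],[18,0.04,0,0,0],[18,0.06,0,0,0],[18,0.08,0,0,0],[18,0.1,0,0,0],[18,0.12,0,0,0],[18,0.14,0,0,0],[18,0.14,0,0,0]]'
python3 - <<'E'
from h import *
o,p,R=pose();i=ctrl.camera_info("wrist");im=ctrl.capture("wrist");cv2.imwrite("pics/w2.png",im)
print(p,o["wrist_force"])
E
```

```text
t: 3.4
eef_pos: [0.3744, 0.2968, 0.0059]
tool_rot: [-0.0, 0.996, 0.09, 0.001]
wrist_force: [-0.1, 0.7, -0.3]
gripper_width: 0.0178
grasp_force: 0.0
t: 4.4
eef_pos: [0.4082, 0.3032, 0.005]
tool_rot: [-0.0, 0.996, 0.09, 0.0]
wrist_force: [-0.5, -0.8, 0.1]
gripper_width: 0.0181
grasp_force: 0.0
[0.4082 0.3032 0.005 ] [-0.5225 -0.7853  0.122 ]
```

View pics/w2.png

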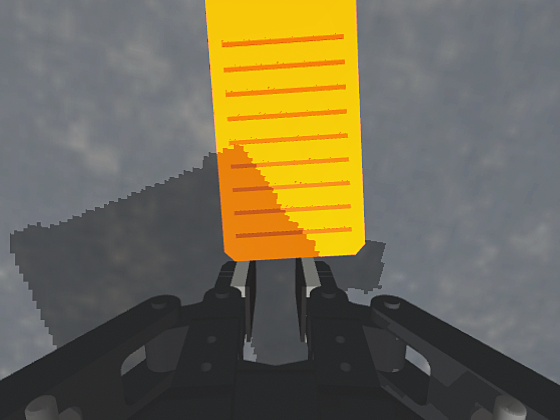

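The wrist view shows the wedge against the fingers, turned but about 3° short of flush. Its back face spans columns 224–365, so it sits right of the fingers, which are centred at about 274. I'll measure it.

```bash
cat >> h.py <<'E'
FOOT=np.array([.541,.3275])
def wedge(im,i,box=(150,0,450,262),rows=(15,230)):
    c=big(mask(im,(8,180,80),(32,255,255)),box)[:,0]; A=[]
    # width 56 at height z(s): iterate height from distance to back edge
    bk=onz(i,[[c[c[:,1]>c[:,1].max()-4][:,0].mean(),c[:,1].max()+.5]],[.022])[0]
    for r in range(*rows,5):
        x=c[c[:,1]==r][:,0]; z=.012
        for _ in range(4):
            P=onz(i,[[x.min()-.5,r],[x.max()+.5,r]],[z,z]); m=P.mean(0)[:2]; z=.022-np.linalg.norm(m-bk[:2])/5.5
        A.append(np.r_[m,np.linalg.norm(P[0]-P[1])])
    A=np.array(A); v=np.linalg.svd(A[:,:2]-A[:,:2].mean(0))[2][0]; v*=np.sign(v[0]); n=np.array([-v[1],v[0]])
    a0=A[:,:2].mean(0); b=a0+v*((bk[:2]-a0)@v)
    print("width",A[:,2].mean(),"yaw",np.degrees(np.arctan2(v[1],v[0])),"back",b,"COM",b+.055*v)
    print("foot from back: along",(FOOT-b)@v,"lateral",(FOOT-b)@n)
    return b,v
E
python3 - <<'E'
from h import *
im=cv2.imread("pics/w2.png");o,p,R=pose();b,v=wedge(im,ctrl.camera_info("wrist"))
print("back in tool",R.T@(np.r_[b,0]-p))
E
```

```text
width 0.05622358917646976 yaw 13.893486100088735 back [0.4221 0.2968] COM [0.4755 0.31  ]
foot from back: along 0.12274276722923651 lateral 0.0012375274483667233
back in tool [0.013  0.0086 0.005 ]
```

```bash
python3 -m crank '[[18,-0.03,0,0,0],[18,-0.03,0.039,0,-0.126],[18,-0.012,0.039,0,-0.126],[18,-0.012,0.039,0,-0.126]]'
python3 - <<'E'
from h import *
o,p,R=pose();im=ctrl.capture("wrist");print(p,np.degrees(np.arctan2(R[1,0],R[0,0])),o["wrist_force"])
b,v=wedge(im,ctrl.camera_info("wrist"));print("back in tool",R.T@(np.r_[b,0]-p))
E
```

```text
t: 4.95
eef_pos: [0.4068, 0.2932, 0.0052]
tool_rot: [-0.0, 0.993, 0.12, 0.0]
wrist_force: [-0.1, -0.6, -0.1]
gripper_width: 0.0179
grasp_force: 0.0
[0.4068 0.2932 0.0052] 13.83591091815224 [-0.1293 -0.5998 -0.1188]
width 0.05592614015571076 yaw 13.863896526616303 back [0.423  0.2972] COM [0.4764 0.3104]
foot from back: along 0.12184624765075341 lateral 0.0011359325926813678
back in tool [0.0166 0.     0.0052]
```

```bash
python3 -m crank '[[18,0.02,0,0,0],[18,0.04,0,0,0],[18,0.06,0,0,0],[18,0.08,0,0,0],[18,0.1,0,0,0],[18,0.116,0,0,0],[18,0.12,0,0,0],[18,0.12,0,0,0]]'
python3 - <<'E'
from h import *
o,p,R=pose();im=ctrl.capture("wrist");print(p,np.degrees(np.arctan2(R[1,0],R[0,0])),o["wrist_force"])
b,v=wedge(im,ctrl.camera_info("wrist"),rows=(70,230));print("back in tool",R.T@(np.r_[b,0]-p))
E
```

```text
t: 6.0
eef_pos: [0.4355, 0.3, 0.0051]
tool_rot: [-0.0, 0.993, 0.121, 0.0]
wrist_force: [0.2, -0.1, 0.4]
gripper_width: 0.0178
grasp_force: 0.0
[0.4355 0.3    0.0051] 13.910881033766836 [ 0.2029 -0.1448  0.3942]
width 0.055928633839168254 yaw 13.855948567980027 back [0.4468 0.303 ] COM [0.5002 0.3161]
foot from back: along 0.09734992683997488 lateral 0.00124985290077263
back in tool [ 0.0116 -0.0001  0.0051]
```

```bash
python3 -m crank '[[18,0.008,0,0,0],[18,0.016,0,0,0],[18,0.016,0,0,0]]' | grep -E "pos|force: \["
```

```text
eef_pos: [0.4396, 0.3011, 0.0051]
wrist_force: [-0.4, 0.5, -0.3]
```

```bash
python3 -m crank '[[18,0.008,0,0,0],[18,0.008,0,0,0]]' | grep -E "pos|force: \["
```

```text
eef_pos: [0.4415, 0.3015, 0.0051]
wrist_force: [-0.1, 0.1, -0.5]
```

```bash
python3 -m crank '[[18,0.008,0,0,0],[18,0.008,0,0,0]]' | grep -E "pos|force: \["
```

```text
eef_pos: [0.443, 0.3019, 0.005]
wrist_force: [-0.6, -0.0, 0.3]
```

```bash
python3 -m crank '[[18,0.008,0,0,0],[18,0.008,0,0,0]]' | grep -E "pos|force: \["
```

```text
eef_pos: [0.4443, 0.302, 0.0049]
wrist_force: [-3.2, -0.6, 0.9]
```

```bash
python3 -m crank '[[18,0.004,0,0,0],[18,0.004,0,0,0],[18,0.004,0,0,0]]' | grep -E "pos|force: \["
```

```text
eef_pos: [0.4451, 0.3022, 0.0049]
wrist_force: [-5.0, -1.4, 0.8]
```

```bash
python3 -m crank '[[18,0.004,0,0,0],[18,0.004,0,0,0],[18,0.004,0,0,0]]' | grep -E "pos|force: \["
python3 - <<'E'
from h import *
o,p,R=pose();im=ctrl.capture("wrist");cv2.imwrite("pics/w3.png",im)
b,v=wedge(im,ctrl.camera_info("wrist"),rows=(100,230));print("back in tool",R.T@(np.r_[b,0]-p))
D={}
for n in ("scene","side"):
    im=ctrl.capture(n);i=ctrl.camera_info(n);y=big(mask(im,(26,180,150),(34,255,255)),B[n]); print(n,cen(y))
    cv2.imwrite(f"pics/{n}3.png",im)
E
```

```text
eef_pos: [0.4458, 0.3024, 0.0049]
wrist_force: [-4.6, -1.6, 3.6]
width 0.05596427155677714 yaw 13.839487010228382 back [0.4573 0.3055] COM [0.5107 0.3187]
foot from back: along 0.08651844812972433 lateral 0.001332917697310646
back in tool [ 0.0119 -0.0003  0.0048]
scene [244.0205479452055, 290.162100456621]
side [210.3, 156.86666666666667]
```

```bash
python3 -m crank '[[18,-0.06,0,0,0],[18,-0.1,0,0,0],[0,-0.1,0,-0.25,0],[0,-0.1,0,-0.5,0],[0,-0.1,0,-0.5,0],[0,-0.1,0,-0.5,0]]' | grep -E "pos|force: \[|wid"
python3 - <<'E'
from h import *
o,p,R=pose();print(p,shift([.541,.3275,.085]))
E
```

```text
eef_pos: [0.4226, 0.2968, 0.1304]
wrist_force: [0.4, 0.5, -0.5]
gripper_width: 0.0003
[0.4226 0.2968 0.1304] [ 0.4891 -0.0051  0.1821]
```

```bash
python3 -m crank '[[0,0.24,-0.005,0,0],[0,0.49,-0.005,0,0],[0,0.49,-0.005,0.1,0],[0,0.49,-0.005,0.18,0],[0,0.49,-0.005,0.2,0],[0,0.49,-0.005,0.2,0]]' | grep -E "pos|force: \[|wid"
python3 - <<'E'
from h import *
o,p,R=pose();im=ctrl.capture("wrist");cv2.imwrite("pics/w4.png",im)
i=ctrl.camera_info("wrist")
y=big(mask(im,(24,150,120),(34,255,255)));print("dot",cv2.boundingRect(y),cen(y),onz(i,cen(y),[.07]),p)
E
```

```text
eef_pos: [0.5404, 0.3271, 0.0787]
wrist_force: [0.0, 0.2, 0.5]
gripper_width: -0.0001
dot (252, 239, 45, 22) [272.5589225589225, 247.52044252044251] [[0.5482 0.3297 0.07  ]] [0.5404 0.3271 0.0787]
```

View pics/w4.png

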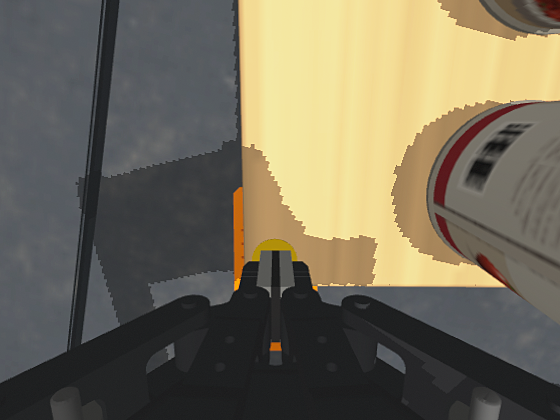

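The fingertips are over the yellow dot, which is visible at columns 252–297 and reaches up to row 239, so its centre is under the tips at about (274,261). The tin is well clear to the right. I'll press down in small steps.

```bash
python3 -m crank '[[0,0,0,0.02,0],[0,0,0,0.028,0],[0,0,0,0.036,0],[0,0,0,0.036,0]]' | grep -E "pos|force: \["
```

```text
eef_pos: [0.5413, 0.3275, 0.0711]
wrist_force: [0.4, -0.2, 0.3]
```

```bash
python3 -m crank '[[0,0,0,0.004,0],[0,0,0,0.004,0],[0,0,0,0.004,0]]' | grep -E "pos|force: \["
```

```text
eef_pos: [0.5414, 0.3275, 0.0701]
wrist_force: [-0.6, 0.4, 0.4]
```

```bash
python3 -m crank '[[0,0,0,0.004,0],[0,0,0,0.004,0],[0,0,0,0.004,0]]' | grep -E "pos|force: \["
```

```text
eef_pos: [0.5414, 0.3276, 0.0698]
wrist_force: [-1.0, -0.6, 5.1]
```

```bash
python3 -m crank '[[0,0,0,0.003,0],[0,0,0,0.003,0],[0,0,0,0.003,0]]' | grep -E "pos|force: \["
```

```text
eef_pos: [0.5415, 0.3277, 0.0698]
wrist_force: [-3.5, -2.0, 9.7]
```

```bash
python3 -m crank '[[0,-0.002,0,0.001,0],[0,-0.002,0,0.001,0],[0,-0.002,0,0.001,0],[0,-0.002,0,0.001,0]]' | grep -E "pos|force: \["
python3 - <<'E'
from h import *
for n in ("scene","side"): cv2.imwrite(f"pics/{n}5.png",ctrl.capture(n))
o,p,R=pose();print(p,o["wrist_force"],o["t"])
E
```

```text
eef_pos: [0.5414, 0.3277, 0.0698]
wrist_force: [-1.8, -1.6, 9.8]
[0.5414 0.3277 0.0697] [-2.0007 -1.1486  8.8449] 11.85
```

```bash
python3 -m crank '[[0,0,0,0.0024,0],[0,0,0,0.0024,0],[0,0,0,0.0024,0],[0,0,0,0.0024,0]]' | grep -E "pos|force: \["
python3 -m crank '[[0,0,0,-0.04,0],[0,0,0,-0.2,0],[0,0,0,-0.45,0],[0,-0.2,0,-0.5,0],[0,-0.45,0,-0.5,0],[0,-0.7,0,-0.5,0],[0,-0.7,0,-0.5,0],[0,-0.7,0,-0.5,0]]' | grep -E "pos|force: \["
python3 - <<'E'
from h import *
D={}
for n in ("scene","side"):
    im=ctrl.capture(n);i=ctrl.camera_info(n);y=big(mask(im,(26,180,150),(34,255,255)),B[n]); print(n,cen(y),onz(i,cen(y),[.07]));D[n]=(i,cen(y))
    x0,y0,x1,y1=B[n]
    cv2.imwrite(f"pics/{n}6.png",cv2.resize(im[y0-20:y1+10,x0-20:x1+20],None,fx=3.5,fy=3.5,interpolation=cv2.INTER_CUBIC))
print(two(*D["scene"],*D["side"]))
o,p,R=pose();im=ctrl.capture("wrist");cv2.imwrite("pics/w6.png",im)
b,v=wedge(im,ctrl.camera_info("wrist"),box=(150,0,450,300),rows=(60,150)) if 0 else (0,0)
E
```

```text
eef_pos: [0.5414, 0.3277, 0.0697]
wrist_force: [-2.9, -1.9, 12.7]
eef_pos: [0.3718, 0.2859, 0.1931]
wrist_force: [0.1, -0.1, -0.5]
scene [244.03472222222223, 289.9791666666667] [[0.5406 0.3272 0.07  ]]
side [210.25136612021856, 156.89617486338796] [[0.5419 0.3281 0.07  ]]
(array([0.5411, 0.3274, 0.0705]), np.float64(0.0014431334591415263))
```

View pics/scene6.png

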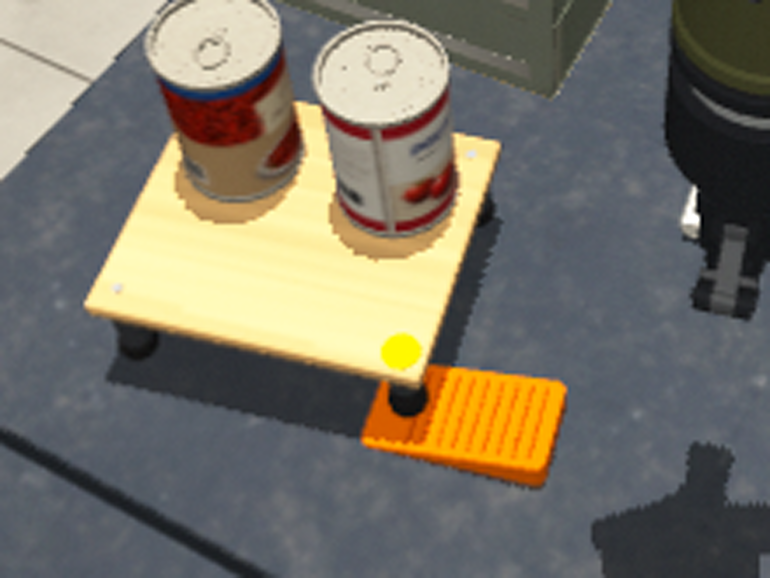

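View pics/w6.png

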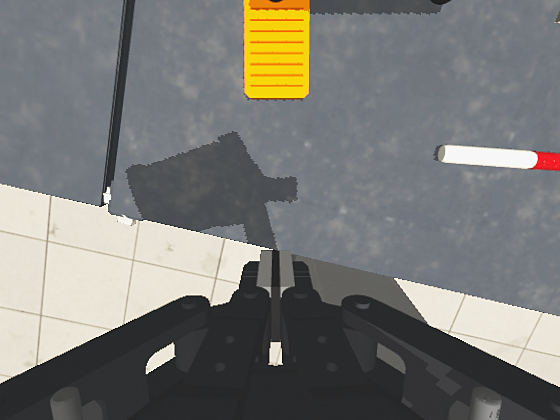

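The scene crop shows the foot ball at (408,398) sitting on the wedge, midway across it. The stand and tins are where they started, with the dot at the same pixel to within 0.3. In the wrist view the wedge is straight, with its back edge at row 98, and the hand is clear. Under 12.7 N the dot moved no more than 0.4 mm, so I'm handing in.

```bash
python3 -c "
from workcell import ctrl
print(ctrl.sign_off())"
```

```text
the job is handed in; nothing more can be done
None
```

I pushed the wedge tight under the near left foot, pressed the yellow dot with up to 12.7 N (it moved no more than 0.4 mm), moved the hand clear and handed the job in; the stand is level and in place, both tins are standing, and the marker and calculator were not touched.

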